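Pry the stuck top plate off its die set

TASK

The blue top plate of the die set is stuck down on its guide pins. Take the pry bar with the red handle, lay it over the yellow fulcrum with its tip under the plate's overhanging lip, and lever the plate up at least 6 mm. Then let go of the bar; do not touch the plate with the gripper.

Things in the scene. Friction and masses are not known exactly. Their poses are not given: they have to be found in the camera images.
- pry_bar: Loose flat pry bar, 240 mm long, about 180 g, lying flat on the bench. Origin at the centre of its red handle (100 mm long along x, 24 mm wide along y, 22 mm high; grasp it here across y). Own x axis points along the bar towards the tip, z up. The handle is followed by a flat steel blade 18 mm wide and 5 mm thick (the last 10 mm only 3 mm thick), whose underside is level with the handle's, 11 mm below the origin; the tip is 190 mm ahead of the origin.
- fulcrum: Yellow rail with a round steel top, fixed on the base of the die set in front of the plate; 60 mm long along its own y, 16 mm thick along x. Origin at the middle of its top line, 65 mm above the bench. Own x axis is level and points at the plate, z up. The grey base reaches 25 mm in front of it and is 16 mm high.
- die_plate: Blue steel top plate of the die set, 100 x 80 x 16 mm, guided on two upright pins, so that it can only slide straight up. Origin at the middle of the lower front edge of its lip, as built 45 mm ahead of the fulcrum's top line and 13 mm above it. Own x axis points level away from the fulcrum, into the plate. The lip is a tongue 40 mm wide that stands out 24 mm in front of the plate and of the lower die, free underneath.
- plate_height (a joint): Height of the plate above its seat in m: 0 seated, up to 0.02. It is tight: about 28 N of upward pull at the lip moves it, and it stays wherever it is left.

How it is judged:
By the outcome, as a careful person would: the job done as asked, in the order asked, and still so for the second after the job is handed in, with the robot touching nothing.
It also fails if it takes over 48 s, if anything falls off the work surface, if the arm or the gripper's body presses on something with over 40 N, if the wrist force passes 120 N, or if a joint passes its speed limit or range.

ROBOT

A 6-joint arm with a two-finger parallel gripper is mounted at the origin on a cart in front of the work surface, level with it; the furniture and walls round the work are solid. World frame = base frame: x ahead of the robot, y to its left, z up, the work surface at z = 0. Lengths are in m, angles in rad, forces in N, time in s.
With the tool pointing down it reaches from about 0.35 to 0.95 m from the base axis. Payload 17.4 kg.
Tool frame: the origin (TCP) lies midway between the tips of the shut fingers; the grasp point (between the pads) lies 19 mm behind it; z points along the fingers, y is the direction in which the jaws open and shut (so a half turn about z gives the same grasp; the last joint's range is limited). The gripper opens to 93 mm and grips with 3 to 60 N. Pads are 15 mm wide; open, the fingers measure 128 mm over their backs; the gripper's body (75 mm by 188 mm) begins 65 mm behind the grasp point.
Start: joints at [-1.348, 0.116, 1.442, -0, 1.584, -0.038], TCP at [0.174, -0.652, 0.219] pointing down, gripper open.
Joint ranges: [-2.83, 2.83], [-0.83, 2.19], [0.07, 2.5], [-1.14, 4.28], [0.01, 3], [-2.97, 2.97]. Speed limits (rad/s): [1.89, 1.89, 2.22, 3.14, 3.14, 3.14].

INTERFACE

Orientations are given as a unit quaternion [w, x, y, z].
In Python, from bench import arm gives the robot as it stands.
- The arm moves only by the shell command python3 -m handwheel 'ROWS' [FORCE]. ROWS is JSON, a list of rows, each an object with "turn": the turn, a rotation vector about the tool's x, y, z in degrees, a list of three; "offset": the shift along the tool's x, y, z in m, a list of three; "grip": the closure, from 0 (fully open) to 1 (shut). A call has 1 to 20 rows; each row is the pose to reach, as a shift and turn from the pose commanded when the call began, along the tool's axes at that moment; what a row does not reach only later rows make up. A row lasts 1/10 s, in which the tool goes at most 50 mm and 8.59 degrees, less where a joint would pass 70% of its speed; a pose out of reach is approached as far as the arm can. A call with a gripper value outside its range is refused whole. The fingers move at their own pace and stop on an object; FORCE is the grip in N (left out, the last holds). Time passes only in rows, so rows that repeat a pose let the fingers close. It gives the time, the measured TCP pose, the force and the opening at its end, in the units of the state.
- arm.get_state(): the state, without advancing time (a new reading comes with each control period).
- arm.snapshot(name): name is "side" or "top" or "wrist"; returns a dict with "image" (480x640x3 uint8, red, green, blue), "range_z" (480x640 float32, m along the optical axis (not along the pixel's ray), 0 where there is no reading), "fov_y" (degrees; the focal length in pixels is half the picture's height over the tangent of half this angle, whatever the lens; pixels are square), "cx", "cy" (the principal point, pixels), "R" (3x3) and "t" (3): a world point X has camera coordinates R X + t. Camera axes: x right, y down, z forward; pixel columns grow to the right and rows downward; lengths in m; the calibration is good to about 2 mm. The wrist camera is an equidistant fisheye: a pixel r from the principal point sees the ray r / f radians off the axis. A picture is of the moment at which its call begins.
- arm.sign_off(): hands the job in, once; it reports no verdict.
The state is a dict: "time_s": time; "joint_positions": joint angles; "qvel": joint speeds; "effort": joint torques, N m; "tcp_pos": TCP position; "eef_rot": TCP orientation; "ft_force": force on the tool from outside, world axes, zero at the start; "ft_torque": the same for the moment, N m; "grip_width": finger opening in m.
Only numpy, scipy, OpenCV 4.12 (cv2) and the standard library are available. Lean on these libraries where they do the work, as an engineer would, in place of code of your own. Each camera call takes 0.05 s, during which the arm holds its last target.

## Working session

There is one attempt and no reset: what is moved stays moved. The work goes in short steps, Python scripts to look and compute and a shell command to move; the robot and the scene stay as the last step left them, time stands still between calls to the robot, and variables do not carry over. Pictures are saved under pics/ and viewed, and the job is handed in when it is done.

```bash
ls; mkdir -p pics
cat > h.py <<'E'
import numpy as np, cv2
from bench import arm
def snap(n,f):
    s=arm.snapshot(n); cv2.imwrite('pics/'+f+'.png',cv2.cvtColor(s['image'],cv2.COLOR_RGB2BGR)); return s
def pts(s):
    # world points from depth (pinhole)
    h,w=s['range_z'].shape; f=h/2/np.tan(np.radians(s['fov_y'])/2)
    v,u=np.mgrid[:h,:w]; z=s['range_z']
    c=np.stack([(u-s['cx'])/f*z,(v-s['cy'])/f*z,z],-1)
    return (c-np.array(s['t']))@np.array(s['R'])
E
python3 - <<'E'
from h import *
np.set_printoptions(precision=4,suppress=True)
print(arm.get_state())
for n in('top','side'):
    s=snap(n,n+'0'); print(n,s['fov_y'],s['cx'],s['cy'],s['R'],s['t'])
    np.savez(n+'0.npz',**s)
E
```

```text
pics
{'time_s': 0.0, 'joint_positions': array([-1.3478,  0.1165,  1.4422, -0.    ,  1.584 , -0.0378]), 'qvel': array([-0.0009,  0.0003,  0.0013, -0.0001, -0.0002, -0.0004]), 'effort': array([ -0.0024, -72.1272, -62.2602,   0.0778,   0.0239,  -0.0001]), 'tcp_pos': array([ 0.174 , -0.652 ,  0.2179]), 'eef_rot': array([-0.0006,  0.9915,  0.13  , -0.0001]), 'ft_force': array([-0.4522,  0.5118,  0.1352]), 'ft_torque': array([-0.0121, -0.0186,  0.0174]), 'grip_width': 0.09294221291689804}
top 52.55531768754269 332.2367306130251 239.21944226541424 [[-0.0186 -0.9998  0.0016]
 [-0.9816  0.018  -0.1902]
 [ 0.1901 -0.0051 -0.9818]] [-0.2827  0.5662  0.8111]
side 48.99454878146104 325.8904045883558 244.37585987163294 [[-0.9887 -0.1494 -0.0156]
 [-0.0757  0.5855 -0.8071]
 [ 0.1297 -0.7968 -0.5902]] [0.4803 0.2936 0.5938]
```

View pics/top0.png

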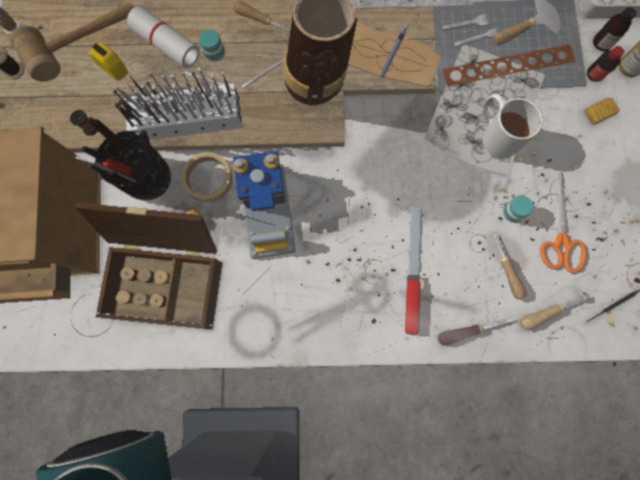

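View pics/side0.png

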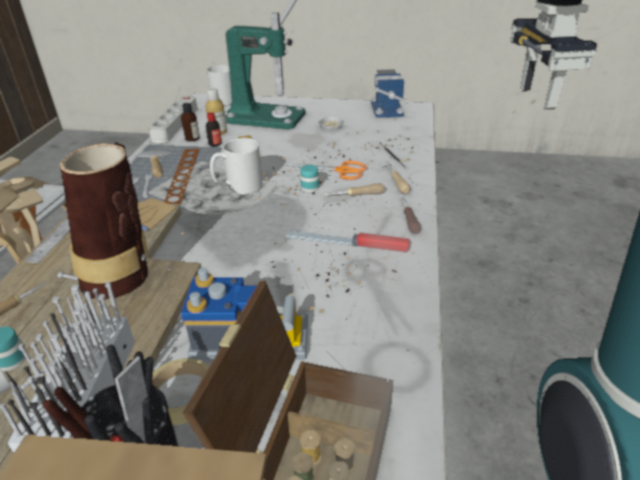

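The top view shows the bar with its red handle at about (413,305) and tip at about (415,208). The blue plate is at (260,180) with its lip at (263,200), and the yellow/steel fulcrum is at (270,241). A box with an open lid stands to the left, at (150,230). Next I'll measure these.

Run:
```python
from h import *
np.set_printoptions(precision=4,suppress=True)
for n in('top','side'):
    s=dict(np.load(n+'0.npz')); P=pts(s); hsv=cv2.cvtColor(s['image'],cv2.COLOR_RGB2HSV).astype(int); H,S,V=hsv[...,0],hsv[...,1],hsv[...,2]
    ok=s['range_z']>0
    x,y,z=P[...,0],P[...,1],P[...,2]
    roi=ok&(x>.3)&(x<.75)&(z<.2)
    red=roi&((H<6)|(H>174))&(S>150)&(V>90)&(y<0.05)&(y>-.35)
    blue=roi&(H>105)&(H<125)&(S>150)&(y>0)&(y<.35)
    yel=roi&(H>20)&(H<32)&(S>150)&(y>0)&(y<.35)&(x<.62)&(z<.1)
    for nm,m in(('red',red),('blue',blue),('yel',yel)):
        m=cv2.morphologyEx(m.astype(np.uint8),cv2.MORPH_OPEN,np.ones((2,2)))
        k,l,st,_=cv2.connectedComponentsWithStats(m)
        if k<2: print(n,nm,'none');continue
        i=1+np.argmax(st[1:,4]); mm=l==i; q=P[mm]
        print(n,nm,st[i],'mean',q.mean(0),'z pct',np.percentile(q[:,2],[5,25,50,75,95]))
        zt=np.percentile(q[:,2],80); t=q[np.abs(q[:,2]-zt)<.006]
        r=cv2.minAreaRect((t[:,:2]*1000).astype(np.float32)); print('   top',zt,t.mean(0),'rect mm',r, cv2.boxPoints(r).tolist())
s=dict(np.load('top0.npz'));
im=cv2.cvtColor(s['image'],cv2.COLOR_RGB2BGR)
cv2.imwrite('pics/zoom0.png',cv2.resize(im[140:290,190:340],None,fx=4,fy=4,interpolation=2))
P=pts(s)
for c in range(255,290,8):
  print(c,[ (r,P[r,c].round(3).tolist()) for r in range(196,262,4)])
```

```text
top red none
top blue none
top yel none
side red none
side blue none
side yel none
255 [(196, [0.632, -0.161, 0.094]), (200, [0.625, -0.161, 0.094]), (204, [0.618, -0.161, 0.092]), (208, [0.611, -0.161, 0.093]), (212, [0.623, -0.149, 0.016]), (216, [0.616, -0.149, 0.014]), (220, [0.608, -0.149, 0.014]), (224, [0.6, -0.149, 0.015]), (228, [0.593, -0.149, 0.015]), (232, [0.585, -0.149, 0.015]), (236, [0.568, -0.157, 0.062]), (240, [0.56, -0.157, 0.064]), (244, [0.555, -0.156, 0.053]), (248, [0.554, -0.15, 0.017]), (252, [0.546, -0.15, 0.019]), (256, [0.539, -0.15, 0.016]), (260, [0.534, -0.148, -0.0])]
263 [(196, [0.632, -0.175, 0.093]), (200, [0.625, -0.175, 0.093]), (204, [0.617, -0.175, 0.094]), (208, [0.611, -0.174, 0.089]), (212, [0.623, -0.164, 0.015]), (216, [0.615, -0.164, 0.015]), (220, [0.608, -0.164, 0.015]), (224, [0.6, -0.164, 0.016]), (228, [0.592, -0.165, 0.018]), (232, [0.585, -0.164, 0.015]), (236, [0.567, -0.171, 0.065]), (240, [0.56, -0.171, 0.063]), (244, [0.557, -0.168, 0.042]), (248, [0.553, -0.166, 0.023]), (252, [0.547, -0.165, 0.016]), (256, [0.54, -0.164, 0.01
[... 920 characters left out ...]
0.199, 0.056]), (244, [0.559, -0.195, 0.026]), (248, [0.552, -0.195, 0.024]), (252, [0.546, -0.194, 0.016]), (256, [0.542, -0.192, -0.002]), (260, [0.533, -0.193, 0.0])]
287 [(196, [0.655, -0.209, 0.012]), (200, [0.646, -0.209, 0.014]), (204, [0.637, -0.209, 0.017]), (208, [0.631, -0.209, 0.013]), (212, [0.622, -0.209, 0.016]), (216, [0.615, -0.209, 0.014]), (220, [0.607, -0.209, 0.013]), (224, [0.599, -0.209, 0.018]), (228, [0.591, -0.209, 0.019]), (232, [0.584, -0.209, 0.015]), (236, [0.576, -0.209, 0.016]), (240, [0.568, -0.209, 0.018]), (244, [0.559, -0.21, 0.024]), (248, [0.554, -0.209, 0.012]), (252, [0.546, -0.209, 0.013]), (256, [0.541, -0.207, -0.003]), (260, [0.533, -0.208, -0.0])]
```

View pics/zoom0.png

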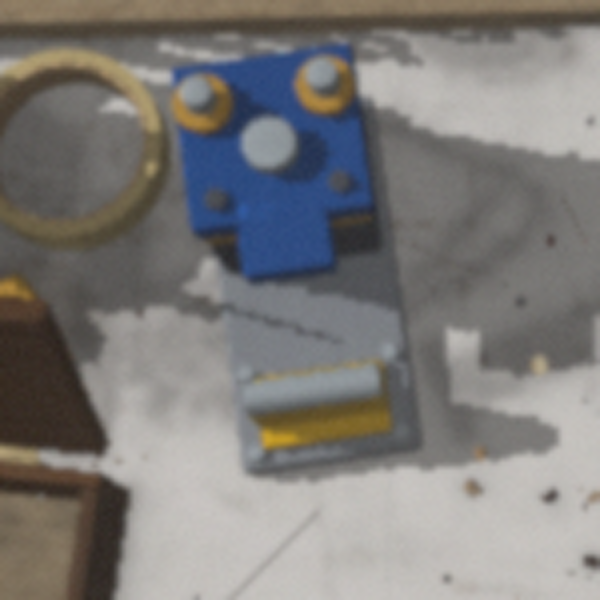

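The zoom shows the set rotated by about 10°: lip front edge at zoom (290,272), steel fulcrum top from (247,393) to (383,380). The y limits in my masks were wrong, so I'm redoing the fit.

Run:
```python
from h import *
np.set_printoptions(precision=4,suppress=True)
for n in('top','side'):
    s=dict(np.load(n+'0.npz')); P=pts(s); hsv=cv2.cvtColor(s['image'],cv2.COLOR_RGB2HSV).astype(int); H,S,V=hsv[...,0],hsv[...,1],hsv[...,2]
    ok=s['range_z']>0
    x,y,z=P[...,0],P[...,1],P[...,2]
    roi=ok&(x>.3)&(x<.8)&(z<.2)
    red=roi&((H<6)|(H>174))&(S>150)&(V>60)&(y<-.3)&(y>-.6)&(x<.6)
    blue=roi&(H>105)&(H<125)&(S>130)&(y<0)&(y>-.3)&(z>.08)&(z<.105)
    lip=blue&(x<.635)
    ful=roi&(z>.058)&(z<.075)&(x<.6)&(x>.54)&(y<-.1)&(y>-.25)
    blade=roi&(y<-.4)&(y>-.5)&(x>.47)&(x<.62)&(z>.0025)&(z<.012)
    for nm,m in(('red',red),('blue',blue),('lip',lip),('ful',ful),('blade',blade)):
        m=m.astype(np.uint8)
        k,l,st,_=cv2.connectedComponentsWithStats(m)
        if k<2: print(n,nm,'none');continue
        i=1+np.argmax(st[1:,4]); q=P[l==i]
        if nm=='red': zt=np.percentile(q[:,2],80); q=q[np.abs(q[:,2]-zt)<.005]
        r=cv2.minAreaRect((q[:,:2]*1000).astype(np.float32))
        print(n,nm,st[i],'mean',q.mean(0),'med z',np.median(q[:,2]),'rect',np.round(r[0],1),np.round(r[1],1),round(r[2],1))
        print('    ',cv2.boxPoints(r).round(1).tolist())
        d=cv2.fitLine((q[:,:2]*1000).astype(np.float32),2,0,.01,.01).ravel(); print('    line ang',np.degrees(np.arctan2(d[1],d[0])))
```

```text
top red [407 280  12  32 344] mean [ 0.4613 -0.4373  0.021 ] med z 0.02106684168362322 rect [ 461.2 -437.1] [19.6 56.4] 86.2
     [[432.3999938964844, -445.0], [488.70001220703125, -448.70001220703125], [490.0, -429.1000061035156], [433.6000061035156, -425.3999938964844]]
    line ang -5.681988
top blue [ 235  153   48   56 1331] mean [ 0.6542 -0.1669  0.0935] med z 0.09350315533147316 rect [ 659.6 -166.2] [98.7 77.8] 8.5
     [[605.0, -135.0], [616.5, -212.0], [714.0999755859375, -197.39999389648438], [702.7000122070312, -120.4000015258789]]
    line ang 8.371327
top lip [238 194  35  15 326] mean [ 0.6236 -0.168   0.0936] med z 0.09352856635374557 rect [ 622.4 -161. ] [24.7 58.9] 0.2
     [[610.0, -131.5], [610.2000122070312, -190.5], [634.9000244140625, -190.39999389648438], [634.7000122070312, -131.5]]
    line ang 81.10417
top ful [251 231  35  13 284] mean [ 0.5654 -0.1797  0.0627] med z 0.06283603059481083 rect [ 566.1 -179.4] [15.6 59.9] 7.8
     [[554.2999877929688, -150.8000030517578], [562.4000244140625, -210.10000610351562], [577.7999877929688, -208.0], [569.7999877929688
[... 1177 characters left out ...]
0, -189.39999389648438], [635.0, -127.4000015258789]]
    line ang 81.84624
side ful [282 295  13  33 307] mean [ 0.5672 -0.1758  0.0628] med z 0.06315319657689626 rect [ 568.1 -177.8] [15.9 62.4] 7.4
     [[556.2000122070312, -147.89999389648438], [564.2000122070312, -209.8000030517578], [580.0, -207.6999969482422], [572.0, -145.8000030517578]]
    line ang -81.59926
side blade [292 231  77  17 425] mean [ 0.5491 -0.4431  0.005 ] med z 0.0046653296509710255 rect [ 544.7 -444.7] [ 24.2 152.2] 83.2
     [[467.70001220703125, -447.79998779296875], [618.7999877929688, -465.70001220703125], [621.7000122070312, -441.70001220703125], [470.6000061035156, -423.70001220703125]]
    line ang -8.309389
```

Run:
```python
from h import *
np.set_printoptions(precision=4,suppress=True)
s=dict(np.load('top0.npz')); P=pts(s); hsv=cv2.cvtColor(s['image'],cv2.COLOR_RGB2HSV).astype(int); H,S,V=hsv[...,0],hsv[...,1],hsv[...,2]
x,y,z=P[...,0],P[...,1],P[...,2]
print(z[275:340:5,412], x[275:340:5,412], s['range_z'][275:340:5,412])
# bar by colour + plane ray: use image mask
m=(((H<8)|(H>172))&(S>120)&(V>50)); m[:, :395]=0; m[:,430:]=0; m[:270]=0; m[345:]=0
f=240/np.tan(np.radians(s['fov_y'])/2); C=-s['R'].T@s['t']; print('C',C)
def cast(uv,h):
    d=np.c_[(uv[:,0]-s['cx'])/f,(uv[:,1]-s['cy'])/f,np.ones(len(uv))]@s['R']
    return C+d*((h-C[2])/d[:,2])[:,None]
v,u=np.nonzero(m); print('red px',len(v),v.min(),v.max(),u.min(),u.max())
q=cast(np.c_[u,v].astype(float),.022)
r=cv2.minAreaRect((q[:,:2]*1000).astype(np.float32)); print(r); d=cv2.fitLine((q[:,:2]*1000).astype(np.float32),2,0,.01,.01).ravel(); print(d, np.degrees(np.arctan2(d[1],d[0])))
print(q.mean(0),q[:,0].min(),q[:,0].max())
# blade rows
m=(z>.0025)&(z<.012)&(y<-.42)&(y>-.48)&(x>.49)&(x<.63)
v,u=np.nonzero(m)
for rr in range(205,275,8):
    k=v==rr
    if k.any(): print(rr,u[k].min(),u[k].max(),cast(np.array([[u[k].mean(),rr]],float),.005))
# height map
print('heights max per 2cm cell; cols y from -.02 to -.5')
ok=s['range_z']>0
for X in np.arange(.30,.72,.03):
    print('%.2f'%X,[int(1000*z[ok&(abs(x-X)<.015)&(abs(y-Y)<.01)].max(initial=0)) for Y in np.arange(-.02,-.50,-.02)])
```

```text
[ 0.0151  0.0202  0.0204  0.0223  0.0197  0.0196  0.021   0.022   0.0235
  0.0208  0.0179  0.0219 -0.001 ] [0.4989 0.4891 0.48   0.4708 0.4619 0.4529 0.4439 0.4349 0.426  0.4172
 0.4084 0.3995 0.3907] [0.8933 0.8865 0.8846 0.8809 0.8818 0.8802 0.8771 0.8744 0.8712 0.8722
 0.8734 0.8678 0.8886]
C [ 0.3963 -0.2887  0.9044]
red px 584 279 333 406 419
((442.4505920410156, -435.80804443359375), (22.043212890625, 96.76056671142578), 85.7123031616211)
[   0.994    -0.1096  445.1793 -435.063 ] -6.2912173
[ 0.4452 -0.4351  0.022 ] 0.3942286459025514 0.4908302435603795
213 411 420 [[ 0.6184 -0.453   0.005 ]]
221 403 420 [[ 0.6029 -0.45    0.005 ]]
229 400 420 [[ 0.5873 -0.4487  0.005 ]]
237 405 429 [[ 0.5719 -0.4512  0.005 ]]
245 410 426 [[ 0.5565 -0.4499  0.005 ]]
253 410 420 [[ 0.5413 -0.4473  0.005 ]]
261 409 418 [[ 0.5262 -0.4446  0.005 ]]
269 409 424 [[ 0.5112 -0.4455  0.005 ]]
heights max per 2cm cell; cols y from -.02 to -.5
0.30 [0, 0, 0, 0, 0, 0, 0, 0, 0, 0, 0, 0, 0, 0, 0, 0, 0, 0, 0, 0, 0, 0, 0, 0]
0.33 [1, 1, 2, 1, 1, 1, 2, 1, 2, 2, 4, 2, 1, 2, 2, 1, 2, 1, 2, 2, 3, 3, 4, 2]
0.36 [3,
[... 323 characters left out ...]
 [7, 8, 8, 63, 4, 5, 2, 4, 3, 4, 3, 3, 3, 3, 5, 6, 6, 3, 3, 3, 19, 24, 21, 3]
0.51 [53, 8, 8, 64, 4, 4, 4, 5, 3, 3, 3, 3, 4, 6, 5, 3, 5, 6, 4, 5, 4, 17, 13, 3]
0.54 [114, 122, 128, 137, 139, 2, 22, 63, 26, 25, 22, 6, 5, 4, 4, 6, 6, 3, 4, 3, 4, 8, 7, 2]
0.57 [196, 190, 192, 190, 189, 2, 63, 67, 66, 67, 26, 4, 3, 4, 4, 3, 3, 3, 3, 4, 2, 8, 7, 3]
0.60 [192, 0, 3, 2, 3, 3, 19, 96, 96, 94, 20, 3, 4, 4, 4, 4, 4, 3, 3, 4, 3, 7, 8, 3]
0.63 [20, 21, 2, 3, 4, 95, 100, 97, 98, 96, 16, 5, 3, 4, 4, 3, 2, 4, 3, 3, 3, 5, 6, 2]
0.66 [29, 27, 27, 27, 25, 101, 103, 108, 109, 99, 9, 3, 3, 5, 4, 4, 3, 3, 4, 4, 3, 4, 4, 3]
0.69 [26, 3, 4, 26, 28, 115, 117, 105, 117, 117, 2, 2, 3, 2, 3, 2, 2, 3, 4, 4, 3, 4, 3, 6]
```

```bash
cat >> h.py <<'E'
from scipy.spatial.transform import Rotation as Ro
def tgtR(yaw,al=0):
    p,a=np.radians([yaw,al]); x=np.array([np.cos(a)*np.cos(p),np.cos(a)*np.sin(p),np.sin(a)]); y=np.array([np.sin(p),-np.cos(p),0]); return np.c_[x,y,np.cross(x,y)]
def cur():
    s=arm.get_state(); q=s['eef_rot']; return s,np.array(s['tcp_pos']),Ro.from_quat([q[1],q[2],q[3],q[0]]).as_matrix()
def need(pos,yaw,al=0):
    s,p,R=cur(); 
    print('off mm',(1000*R.T@(np.array(pos)-p)).round(1),'turn',np.degrees(Ro.from_matrix(R.T@tgtR(yaw,al)).as_rotvec()).round(2))
def where():
    s,p,R=cur(); x=R[:,0]; print('t',s['time_s'],'tcp',p.round(4),'yaw',np.degrees(np.arctan2(x[1],x[0])).round(2),'al',np.degrees(np.arcsin(x[2])).round(2),'roll',np.degrees(np.arcsin(R[2,1])).round(2),'F',s['ft_force'].round(1),'w',round(s['grip_width'],4))
E
python3 -c "
from h import *
where(); need([.442,-.4355,.10],-6)"
```

```text
t 0.1 tcp [ 0.174 -0.652  0.218] yaw 14.94 al 0.0 roll -0.06 F [ 0.7 -0.5  0.5] w 0.0927
off mm [ 314.8 -140.   118.2] turn [-6.000e-02  1.000e-02  2.094e+01]
```

```bash
python3 -m handwheel '[{"turn":[0,0,3],"offset":[0.040,-0.018,0.015],"grip":0.3},{"turn":[0,0,6],"offset":[0.080,-0.035,0.030],"grip":0.3},{"turn":[0,0,9],"offset":[0.120,-0.053,0.045],"grip":0.3},{"turn":[0,0,12],"offset":[0.160,-0.071,0.060],"grip":0.3},{"turn":[0,0,15],"offset":[0.200,-0.089,0.075],"grip":0.3},{"turn":[0,0,18],"offset":[0.240,-0.107,0.090],"grip":0.3},{"turn":[0,0,20],"offset":[0.280,-0.124,0.105],"grip":0.3},{"turn":[0,0,20.9],"offset":[0.305,-0.136,0.115],"grip":0.3},{"turn":[0,0,20.9],"offset":[0.315,-0.140,0.118],"grip":0.3},{"turn":[0,0,20.9],"offset":[0.315,-0.140,0.118],"grip":0.3},{"turn":[0,0,20.9],"offset":[0.315,-0.140,0.118],"grip":0.3},{"turn":[0,0,20.9],"offset":[0.315,-0.140,0.118],"grip":0.3}]' 40
python3 - <<'E'
from h import *
where(); need([.442,-.4355,.003],-6)
s=snap('wrist','w1'); print(s['fov_y'],s['cx'],s['cy'])
s=snap('top','t1')
E
```

```text
time_s: 1.3
tcp_pos: [0.4415, -0.4368, 0.1013]
eef_rot: [0.0, 0.999, -0.052, 0.0]
ft_force: [0.3, -0.3, -0.5]
grip_width: 0.0654
t 1.3 tcp [ 0.4415 -0.4368  0.1013] yaw -6.02 al 0.02 roll 0.04 F [ 0.3 -0.3 -0.5] w 0.0654
off mm [ 0.3 -1.4 98.3] turn [ 0.04 -0.02 -0.02]
65.70646984690485 320.9043360997924 242.2465995443045
```

View pics/w1.png

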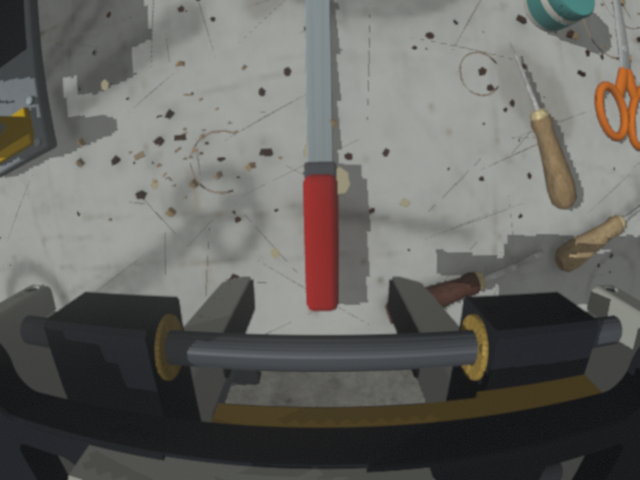

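View pics/t1.png

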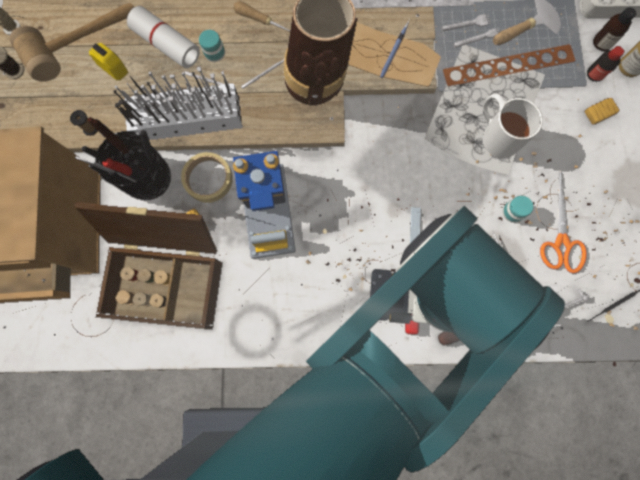

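The wrist view shows the red handle running along the tool's x axis (cols 305-338), centred between the fingers (252 and 390). I'm descending to grasp it.

```bash
python3 -m handwheel '[{"turn":[0,0,0],"offset":[0,-0.001,0.030],"grip":0.3},{"turn":[0,0,0],"offset":[0,-0.001,0.060],"grip":0.3},{"turn":[0,0,0],"offset":[0,-0.001,0.080],"grip":0.3},{"turn":[0,0,0],"offset":[0,-0.001,0.092],"grip":0.3},{"turn":[0,0,0],"offset":[0,-0.001,0.097],"grip":0.3},{"turn":[0,0,0],"offset":[0,-0.001,0.097],"grip":0.3}]' 40
python3 -c "
from h import *
where()"
```

```text
time_s: 2.0
tcp_pos: [0.4423, -0.435, 0.0038]
eef_rot: [-0.0, 0.999, -0.052, -0.0]
ft_force: [0.0, -0.3, -0.1]
grip_width: 0.065
t 2.0 tcp [ 0.4423 -0.435   0.0038] yaw -5.97 al -0.0 roll -0.0 F [ 0.  -0.3 -0.1] w 0.065
```

```bash
python3 -m handwheel '[{"turn":[0,0,0],"offset":[0,0,0],"grip":1},{"turn":[0,0,0],"offset":[0,0,0],"grip":1},{"turn":[0,0,0],"offset":[0,0,0],"grip":1},{"turn":[0,0,0],"offset":[0,0,0],"grip":1},{"turn":[0,0,0],"offset":[0,0,0],"grip":1},{"turn":[0,0,0],"offset":[0,0,0],"grip":1},{"turn":[0,0,0],"offset":[0,0,0],"grip":1}]' 60
python3 -m handwheel '[{"turn":[0,0,0],"offset":[0,0,-0.02],"grip":1},{"turn":[0,0,0],"offset":[0,0,-0.05],"grip":1},{"turn":[0,0,0],"offset":[0,0,-0.08],"grip":1},{"turn":[0,0,0],"offset":[0,0,-0.11],"grip":1},{"turn":[0,0,0],"offset":[0,0,-0.13],"grip":1},{"turn":[0,0,0],"offset":[0,0,-0.13],"grip":1},{"turn":[0,0,0],"offset":[0,0,-0.13],"grip":1}]'
python3 - <<'E'
from h import *
where()
s=snap('wrist','w2')
s=snap('side','s2'); P=pts(s)
x,y,z=P[...,0],P[...,1],P[...,2]
m=(s['range_z']>0)&(z>.06)&(z<.2)&(x>.50)&(x<.66)&(y<-.40)&(y>-.5)
q=P[m]; print(len(q))
for X in np.arange(.5,.66,.02):
    k=abs(q[:,0]-X)<.01
    if k.sum()>3: print(round(X,2),k.sum(),np.median(q[k],0).round(4))
print(q[:,0].max())
E
```

```text
time_s: 2.7
tcp_pos: [0.4424, -0.4349, 0.0038]
eef_rot: [0.0, 0.999, -0.052, 0.0]
ft_force: [-1.2, -1.0, 1.7]
grip_width: 0.0233
time_s: 3.4
tcp_pos: [0.4422, -0.4344, 0.1326]
eef_rot: [-0.0, 0.999, -0.052, -0.0]
ft_force: [0.8, -0.3, -3.1]
grip_width: 0.0236
t 3.4 tcp [ 0.4422 -0.4344  0.1326] yaw -5.95 al -0.03 roll -0.03 F [ 0.8 -0.3 -3.1] w 0.0236
498
0.5 42 [ 0.505  -0.4335  0.1324]
0.52 78 [ 0.5203 -0.4372  0.132 ]
0.54 79 [ 0.5402 -0.4399  0.1318]
0.56 75 [ 0.5603 -0.4424  0.1318]
0.58 73 [ 0.5802 -0.4452  0.1319]
0.6 73 [ 0.5992 -0.4463  0.1316]
0.62 69 [ 0.6189 -0.449   0.131 ]
0.64 9 [ 0.6314 -0.4504  0.1295]
0.6332794063555256
```

View pics/s2.png

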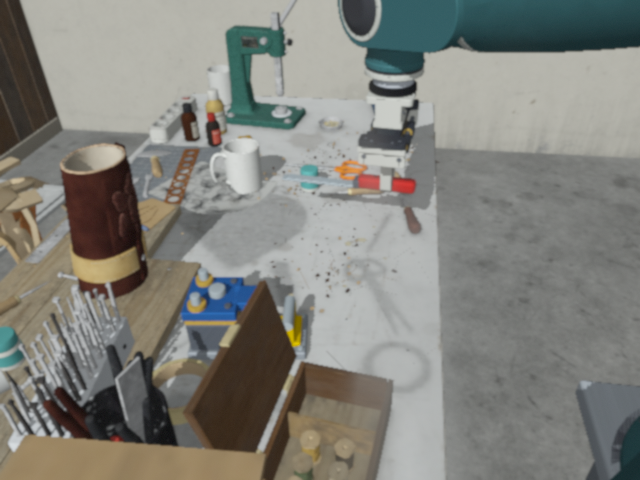

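View pics/w2.png

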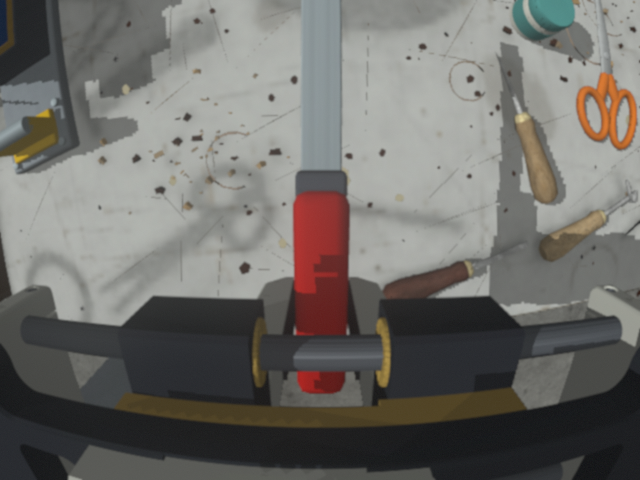

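```bash
python3 -c "
from h import *
where(); need([.4115,-.2004,.133],8)"
```

```text
t 3.5 tcp [ 0.4419 -0.4342  0.1317] yaw -5.96 al -0.11 roll -0.09 F [ 0.3 -0.4 -2.2] w 0.0236
off mm [ -54.5 -229.4   -0.9] turn [ -0.1    0.09 -13.96]
```

```bash
python3 -m handwheel '[{"turn":[0,0,-1],"offset":[-0.006,-0.025,0],"grip":1},{"turn":[0,0,-3],"offset":[-0.012,-0.050,0],"grip":1},{"turn":[0,0,-5],"offset":[-0.018,-0.075,0],"grip":1},{"turn":[0,0,-7],"offset":[-0.024,-0.100,0],"grip":1},{"turn":[0,0,-9],"offset":[-0.030,-0.125,0],"grip":1},{"turn":[0,0,-11],"offset":[-0.036,-0.150,0],"grip":1},{"turn":[0,0,-12],"offset":[-0.042,-0.175,0],"grip":1},{"turn":[0,0,-13],"offset":[-0.048,-0.200,0],"grip":1},{"turn":[0,0,-13.5],"offset":[-0.052,-0.220,0],"grip":1},{"turn":[0,0,-14],"offset":[-0.0545,-0.2294,0],"grip":1},{"turn":[0,0,-14],"offset":[-0.0545,-0.2294,0],"grip":1},{"turn":[0,0,-14],"offset":[-0.0545,-0.2294,0],"grip":1}]'
python3 - <<'E'
from h import *
np.set_printoptions(precision=4,suppress=True)
where()
s=snap('wrist','w3')
s=snap('top','t3'); np.savez('t3.npz',**s); P=pts(s)
im=cv2.imread('pics/t3.png'); cv2.imwrite('pics/t3z.png',cv2.resize(im[140:340,180:360],None,fx=3,fy=3,interpolation=2))
E
```

```text
time_s: 4.7
tcp_pos: [0.412, -0.2013, 0.1333]
eef_rot: [0.0, 0.998, 0.07, -0.0]
ft_force: [-0.1, 0.8, -1.6]
grip_width: 0.0233
t 4.7 tcp [ 0.412  -0.2013  0.1333] yaw 8.04 al -0.02 roll 0.0 F [-0.1  0.8 -1.6] w 0.0233
```

View pics/t3z.png

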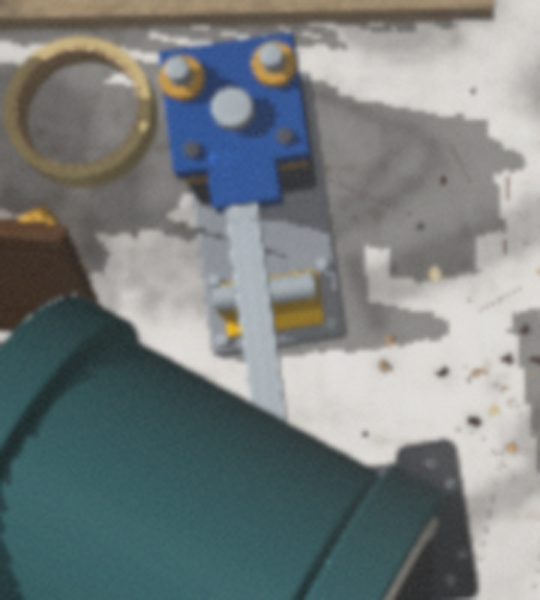

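View pics/w3.png

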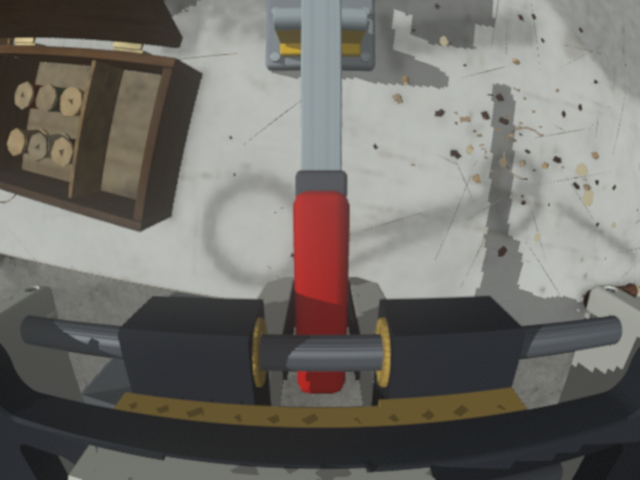

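The wrist view shows the bar centred on the fulcrum: rail from col 272 to 370, blade at 303-341. In the top view I'll measure the tip against the lip with the same camera.

Run:
```python
from h import *
np.set_printoptions(precision=4,suppress=True)
s=dict(np.load('t3.npz')); P=pts(s); x,y,z=P[...,0],P[...,1],P[...,2]
m=(z>.12)&(z<.145)&(x>.5)&(x<.63)&(y<-.15)&(y>-.22); q=P[m]; print(len(q))
r=cv2.minAreaRect((q[:,:2]*1000).astype(np.float32)); print(r, np.median(q[:,2])); b=cv2.boxPoints(r); print(b)
e=np.array([np.cos(np.radians(8)),np.sin(np.radians(8))]); n=np.array([-e[1],e[0]]); F=np.array([.567,-.1785])
t=(q[:,:2]-F)@e; print('tip d',np.percentile(t,[95,98,99.5,100])); lat=(q[:,:2]-F)@n
for a in (-.03,0,.03): print(a,lat[abs(t-a)<.006].mean())
hsv=cv2.cvtColor(s['image'],cv2.COLOR_RGB2HSV).astype(int)
bl=(hsv[...,0]>105)&(hsv[...,0]<125)&(hsv[...,1]>130)&(z>.088)&(z<.098)&(y<0)&(y>-.3)&(x>.55)&(x<.75)
t=(P[bl][:,:2]-F)@e; l=(P[bl][:,:2]-F)@n; lp=t<.062; print('lip d',np.percentile(t,[0,1,3]),'lat range',np.percentile(l[lp],[2,98]),'plate lat',np.percentile(l,[.5,99.5]))
f=(z>.0615)&(z<.07)&(x>.54)&(x<.6)&(y<-.1)&(y>-.25); t=(P[f][:,:2]-F)@e; print('ful d',t.mean(),P[f][:,2].max())
```

```text
688
((549.4677734375, -182.51016235351562), (101.83959197998047, 18.445541381835938), 7.931644916534424) 0.1335735494338134
[[ 497.7625 -180.4021]
 [ 500.3077 -198.6712]
 [ 601.1731 -184.6182]
 [ 598.6278 -166.3491]]
tip d [0.0274 0.0307 0.0324 0.033 ]
-0.03 -0.001736369343922403
0 -0.0018161254930376073
0.03 -0.0017238666466445676
lip d [0.0451 0.0465 0.0488] lat range [-0.0191  0.018 ] plate lat [-0.0391  0.0376]
ful d -0.0012610533965165221 0.0678194912305368
```

```bash
python3 -m handwheel '[{"turn":[0,0,0],"offset":[0,0,0.015],"grip":1},{"turn":[0,0,0],"offset":[0,0,0.030],"grip":1},{"turn":[0,0,0],"offset":[0,0,0.042],"grip":1},{"turn":[0,0,0],"offset":[0,0,0.052],"grip":1},{"turn":[0,0,0],"offset":[0,0,0.058],"grip":1},{"turn":[0,0,0],"offset":[0,0,0.060],"grip":1},{"turn":[0,0,0],"offset":[0,0,0.060],"grip":1},{"turn":[0,0,0],"offset":[0,0,0.060],"grip":1}]'
python3 - <<'E'
from h import *
where()
s=snap('side','s4'); np.savez('s4.npz',**s)
im=cv2.imread('pics/s4.png'); cv2.imwrite('pics/s4z.png',cv2.resize(im[240:380,150:420],None,fx=2.9,fy=2.9,interpolation=2))
E
```

```text
time_s: 5.6
tcp_pos: [0.4123, -0.201, 0.0742]
eef_rot: [0.0, 0.998, 0.07, 0.0]
ft_force: [0.0, 0.3, -2.2]
grip_width: 0.0238
t 5.6 tcp [ 0.4123 -0.201   0.0742] yaw 8.05 al 0.03 roll 0.03 F [ 0.   0.3 -2.2] w 0.0238
```

View pics/s4z.png

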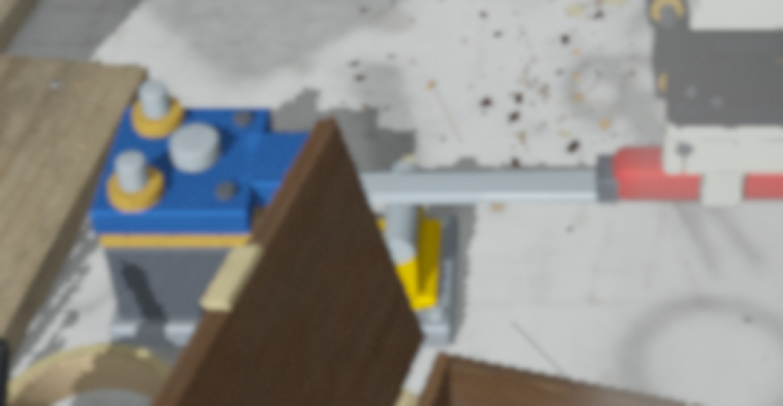

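The side view shows the bar level just above the steel fulcrum at about (400,190). The tip is hidden by the box lid. Advancing 28 mm under the lip, watching the force.

```bash
python3 -m handwheel '[{"turn":[0,0,0],"offset":[0.005,0,0],"grip":1},{"turn":[0,0,0],"offset":[0.010,0,0],"grip":1},{"turn":[0,0,0],"offset":[0.014,0,0],"grip":1},{"turn":[0,0,0],"offset":[0.016,0,0],"grip":1},{"turn":[0,0,0],"offset":[0.016,0,0],"grip":1}]'
python3 -m handwheel '[{"turn":[0,0,0],"offset":[0.004,0,0],"grip":1},{"turn":[0,0,0],"offset":[0.008,0,0],"grip":1},{"turn":[0,0,0],"offset":[0.012,0,0],"grip":1},{"turn":[0,0,0],"offset":[0.012,0,0],"grip":1}]'
python3 - <<'E'
from h import *
where()
s=snap('top','t5');P=pts(s)
im=cv2.imread('pics/t5.png'); cv2.imwrite('pics/t5z.png',cv2.resize(im[140:300,190:350],None,fx=3.6,fy=3.6,interpolation=2))
x,y,z=P[...,0],P[...,1],P[...,2]
bl=(z>.088)&(z<.099)&(y<-.14)&(y>-.19)&(x>.605)&(x<.64); print(np.median(P[bl][:,2]))
m=(z>.06)&(z<.085)&(x>.5)&(x<.605)&(y<-.16)&(y>-.205); q=P[m]
for X in np.arange(.5,.61,.02):
    k=(abs(q[:,0]-X)<.01); print(round(X,2),np.percentile(q[k,2],[50,80]))
E
```

```text
time_s: 6.15
tcp_pos: [0.4281, -0.1985, 0.0736]
eef_rot: [-0.0, 0.998, 0.07, -0.0]
ft_force: [0.6, 0.1, -2.8]
grip_width: 0.0238
time_s: 6.55
tcp_pos: [0.4401, -0.1969, 0.0736]
eef_rot: [-0.0, 0.998, 0.07, -0.0]
ft_force: [-0.6, 0.6, -1.4]
grip_width: 0.0243
t 6.55 tcp [ 0.4401 -0.1969  0.0736] yaw 8.05 al -0.0 roll -0.01 F [-0.6  0.6 -1.4] w 0.0243
0.09319896356708153Traceback (most recent call last):
  File "<stdin>", line 9, in <module>
    return _quantile_unchecked(
        a, q, axis, out, overwrite_input, method, keepdims, weights)
    return _ureduce(a,
                    func=_quantile_ureduce_func,
    ...<5 lines>...
                    overwrite_input=overwrite_input,
                    method=method)
    r = func(a, **kwargs)
    result = _quantile(arr,
                       quantiles=q,
    ...<2 lines>...
                       out=out,
                       weights=wgt)
    slices_having_nans = np.isnan(arr[-1, ...])
                                  ~~~^^^^^^^^^
IndexError: index -1 is out of bounds for axis 0 with size 0
```

View pics/t5z.png

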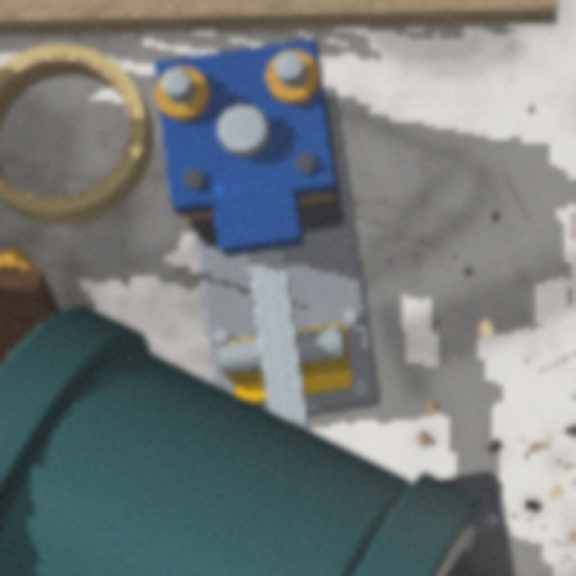

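The blade's lit part ends at (270,265), just short of the lip edge at row 248. I'll check by depth whether that strip is shaded blade or a gap.

Run:
```python
from h import *
s=snap('top','t5b');P=pts(s)
for r in range(204,250,3): print(r,[tuple((P[r,c]*1000).astype(int).tolist()) for c in (262,265,268,272)], s['image'][r,266])
```

```text
204 [(617, -172, 92), (616, -178, 96), (617, -183, 91), (617, -190, 93)] [ 55  88 150]
207 [(612, -173, 93), (612, -178, 92), (612, -182, 89), (613, -189, 87)] [47 63 98]
210 [(611, -170, 73), (611, -175, 72), (611, -181, 74), (626, -180, 15)] [104 110 114]
213 [(605, -170, 75), (605, -175, 74), (606, -180, 72), (620, -181, 16)] [114 118 123]
216 [(601, -170, 71), (600, -175, 73), (600, -181, 74), (613, -181, 19)] [167 175 180]
219 [(596, -170, 71), (595, -175, 72), (595, -180, 71), (609, -181, 16)] [172 180 184]
222 [(590, -170, 71), (590, -175, 73), (589, -181, 76), (603, -181, 15)] [170 179 183]
225 [(584, -170, 73), (584, -176, 76), (584, -181, 72), (597, -181, 17)] [172 181 185]
228 [(579, -170, 73), (579, -175, 73), (579, -180, 71), (591, -181, 16)] [171 183 186]
231 [(573, -170, 75), (574, -175, 72), (573, -181, 74), (585, -181, 18)] [173 181 187]
234 [(568, -170, 74), (568, -175, 73), (568, -181, 73), (568, -188, 74)] [174 183 188]
237 [(565, -169, 64), (563, -175, 73), (562, -181, 74), (562, -188, 73)] [173 181 188]
240 [(560, -169, 63), (557, -176, 73), (557, -181, 72), (557, -188, 76)] [171 180 184]
243 [(556, -168, 53), (553, -175, 71), (552, -181, 74), (551, -188, 76)] [173 180 185]
246 [(556, -164, 25), (546, -176, 75), (546, -181, 75), (546, -188, 76)] [169 178 184]
249 [(551, -163, 22), (541, -176, 74), (541, -181, 75), (541, -188, 76)] [172 181 187]
```

The blade is under the lip at z≈0.073 and unbroken up to the edge, so that strip was only shadow. I'll compute the levering arc about the fulcrum.

Run:
```python
from h import *
s,p,R=cur(); F=np.array([.567,-.1785]); e=np.array([np.cos(np.radians(8)),np.sin(np.radians(8))])
d=(p[:2]-F)@e; print('tip d',d+.19,'lat',(p[:2]-F)@[-e[1],e[0]])
for al,st in((0,61),(3,61),(6,61.5),(9,62),(11,62.5),(13,63),(15,63.5),(17,64),(19,64.5)):
    a=np.radians(al); ex=np.array([np.cos(a),np.sin(a)]); n=np.array([-np.sin(a),np.cos(a)])
    t=np.array([0,57-1.0])+11.8*n+(st-190)*ex
    tip=np.array([0,57])+11*n+st*ex
    print(al,'off x %.1f z %.1f'%(t[0]-d*1000,-(t[1]-p[2]*1000)),'tip',tip.round(1),'lift',(tip[1]-78).round(1),'end z',(57+8*n[1]+(st-240)*ex[1]).round(1))
```

```text
tip d 0.06144476156710629 lat -0.0005267742756994803
0 off x -0.4 z 5.8 tip [61. 68.] lift -10.0 end z 65.0
3 off x -0.9 z 12.5 tip [60.3 71.2] lift -6.8 end z 55.6
6 off x -0.5 z 19.3 tip [60.  74.4] lift -3.6 end z 46.3
9 off x 0.3 z 26.0 tip [59.5 77.6] lift -0.4 end z 37.1
11 off x 1.1 z 30.3 tip [59.3 79.7] lift 1.7 end z 31.0
13 off x 2.2 z 34.7 tip [58.9 81.9] lift 3.9 end z 25.0
15 off x 3.3 z 38.9 tip [58.5 84.1] lift 6.1 end z 19.0
17 off x 4.6 z 43.1 tip [58.  86.2] lift 8.2 end z 13.2
19 off x 6.1 z 47.3 tip [57.4 88.4] lift 10.4 end z 7.4
```

```bash
python3 -m handwheel '[{"turn":[0,1,0],"offset":[0,0,0.004],"grip":1},{"turn":[0,2,0],"offset":[0,0,0.008],"grip":1},{"turn":[0,3,0],"offset":[-0.0005,0,0.0115],"grip":1},{"turn":[0,4,0],"offset":[-0.0005,0,0.0145],"grip":1},{"turn":[0,5,0],"offset":[-0.0005,0,0.0170],"grip":1},{"turn":[0,6,0],"offset":[-0.0005,0,0.0193],"grip":1},{"turn":[0,7,0],"offset":[-0.0002,0,0.0215],"grip":1},{"turn":[0,7,0],"offset":[-0.0002,0,0.0215],"grip":1},{"turn":[0,7,0],"offset":[-0.0002,0,0.0215],"grip":1}]' 60
python3 -c "
from h import *
where()
print(arm.get_state()['ft_torque'])"
```

```text
time_s: 7.55
tcp_pos: [0.4394, -0.1971, 0.0522]
eef_rot: [-0.004, 0.996, 0.07, 0.061]
ft_force: [-1.8, 0.5, 0.3]
grip_width: 0.0236
t 7.55 tcp [ 0.4394 -0.1971  0.0522] yaw 8.03 al 6.99 roll 0.0 F [-1.8  0.5  0.3] w 0.0236
[0.02040238 0.22177662 0.05977606]
```

```bash
python3 -m handwheel '[{"turn":[0,1,0],"offset":[0,0,0.0022],"grip":1},{"turn":[0,2,0],"offset":[0,0,0.0045],"grip":1},{"turn":[0,3,0],"offset":[0.0001,0,0.0067],"grip":1},{"turn":[0,4,0],"offset":[0.0002,0,0.0089],"grip":1},{"turn":[0,5,0],"offset":[0.0005,0,0.0112],"grip":1},{"turn":[0,6,0],"offset":[0.0008,0,0.0134],"grip":1},{"turn":[0,6,0],"offset":[0.0008,0,0.0134],"grip":1}]' 60
cat > plate.py <<'E'
from h import *
import sys
s=snap('top',sys.argv[1]);P=pts(s)
x,y,z=P[...,0],P[...,1],P[...,2]
hsv=cv2.cvtColor(s['image'],cv2.COLOR_RGB2HSV).astype(int)
bl=(hsv[...,0]>105)&(hsv[...,0]<125)&(hsv[...,1]>130)&(z>.085)&(z<.112)&(y<0)&(y>-.3)&(x>.6)&(x<.68)
print('plate z med',np.median(z[bl]),bl.sum())
im=cv2.imread('pics/%s.png'%sys.argv[1]); cv2.imwrite('pics/%sz.png'%sys.argv[1],cv2.resize(im[140:300,190:350],None,fx=3.6,fy=3.6,interpolation=2))
where(); print(arm.get_state()['ft_torque'])
E
python3 plate.py t6
```

```text
time_s: 8.25
tcp_pos: [0.442, -0.197, 0.0395]
eef_rot: [-0.008, 0.991, 0.07, 0.114]
ft_force: [-4.7, 0.2, 10.1]
grip_width: 0.0232
plate z med 0.09646242286193549 1090
t 8.3 tcp [ 0.442  -0.197   0.0396] yaw 8.04 al 13.08 roll 0.05 F [-4.8 -0.1  8.8] w 0.0234
[0.02076304 0.70446608 0.09800677]
```

The plate has risen about 3 mm at low force. Continuing to 19°.

```bash
python3 -m handwheel '[{"turn":[0,1,0],"offset":[0,0,0.0022],"grip":1},{"turn":[0,2,0],"offset":[0.0001,0,0.0043],"grip":1},{"turn":[0,3,0],"offset":[0.0003,0,0.0065],"grip":1},{"turn":[0,4,0],"offset":[0.0005,0,0.0087],"grip":1},{"turn":[0,5,0],"offset":[0.0007,0,0.0110],"grip":1},{"turn":[0,6,0],"offset":[0.001,0,0.0131],"grip":1},{"turn":[0,6,0],"offset":[0.001,0,0.0131],"grip":1}]' 60
python3 plate.py t7
```

```text
time_s: 9.0
tcp_pos: [0.4453, -0.1965, 0.0264]
eef_rot: [-0.011, 0.984, 0.069, 0.165]
ft_force: [-12.3, -1.7, 9.3]
grip_width: 0.0235
plate z med 0.10260381781739912 1106
t 9.05 tcp [ 0.4453 -0.1965  0.0265] yaw 8.04 al 19.0 roll 0.03 F [-12.3  -1.6   9.1] w 0.0235
[-0.15076781  1.60518064  0.08246021]
```

View pics/t7z.png

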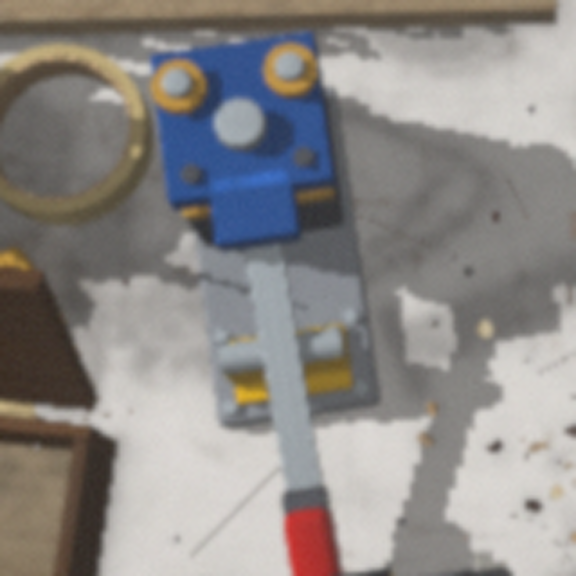

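The plate has lifted about 9.3 mm (0.0933 → 0.1026), and the blade still sits over the fulcrum and under the lip. Now releasing and backing off along the tool axis.

```bash
python3 -m handwheel '[{"turn":[0,0,0],"offset":[0,0,0],"grip":0.8},{"turn":[0,0,0],"offset":[0,0,0],"grip":0.7},{"turn":[0,0,0],"offset":[0,0,0],"grip":0.6},{"turn":[0,0,0],"offset":[0,0,0],"grip":0.4},{"turn":[0,0,0],"offset":[0,0,0],"grip":0.3},{"turn":[0,0,0],"offset":[0,0,0],"grip":0.3},{"turn":[0,0,0],"offset":[0,0,0],"grip":0.3}]'
python3 plate.py t8
```

```text
time_s: 9.75
tcp_pos: [0.4458, -0.1961, 0.0264]
eef_rot: [-0.012, 0.984, 0.069, 0.165]
ft_force: [0.9, -0.4, -0.3]
grip_width: 0.0624
plate z med 0.10255077849276065 1117
t 9.8 tcp [ 0.4459 -0.1961  0.0264] yaw 8.04 al 19.0 roll 0.0 F [-0.   0.5 -0.3] w 0.0642
[-0.10623651  0.14050268  0.05093741]
```

View pics/t8z.png

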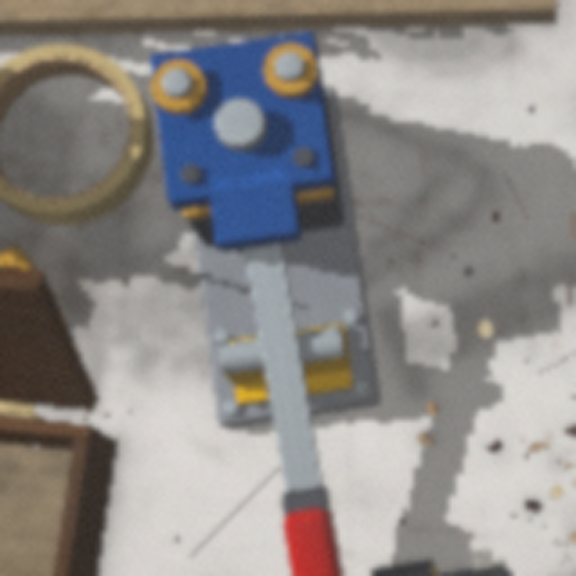

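The bar stayed in place and the plate is unchanged at z=0.1026. Retreating.

```bash
python3 -m handwheel '[{"turn":[0,0,0],"offset":[0,0,-0.010],"grip":0.3},{"turn":[0,0,0],"offset":[0,0,-0.025],"grip":0.3},{"turn":[0,0,0],"offset":[0,0,-0.045],"grip":0.3},{"turn":[0,0,0],"offset":[0,0,-0.070],"grip":0.3},{"turn":[0,0,0],"offset":[0,0,-0.095],"grip":0.3},{"turn":[0,0,0],"offset":[0,0,-0.12],"grip":0.3},{"turn":[0,0,0],"offset":[0,0,-0.14],"grip":0.3},{"turn":[0,0,0],"offset":[0,0,-0.15],"grip":0.3},{"turn":[0,0,0],"offset":[0,0,-0.15],"grip":0.3},{"turn":[0,0,0],"offset":[0,0,-0.15],"grip":0.3},{"turn":[0,0,0],"offset":[0,0,-0.15],"grip":0.3}]'
python3 plate.py t9; python3 -c "
from h import *
snap('side','s9')"
```

```text
time_s: 10.9
tcp_pos: [0.3973, -0.2027, 0.167]
eef_rot: [-0.012, 0.984, 0.069, 0.164]
ft_force: [-0.4, 0.3, -0.5]
grip_width: 0.0648
plate z med 0.10247184087912234 1113
t 10.95 tcp [ 0.3974 -0.2027  0.1671] yaw 8.04 al 18.94 roll -0.07 F [ 0.   0.6 -0.2] w 0.0646
[-0.0209685   0.11944402  0.02299196]
```

View pics/s9.png

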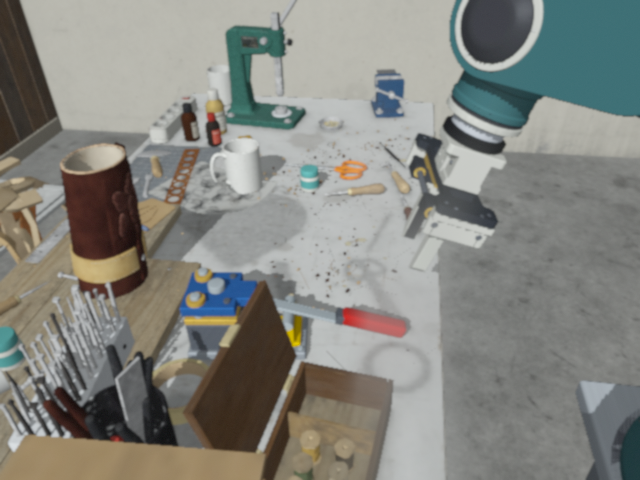

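View pics/t9z.png

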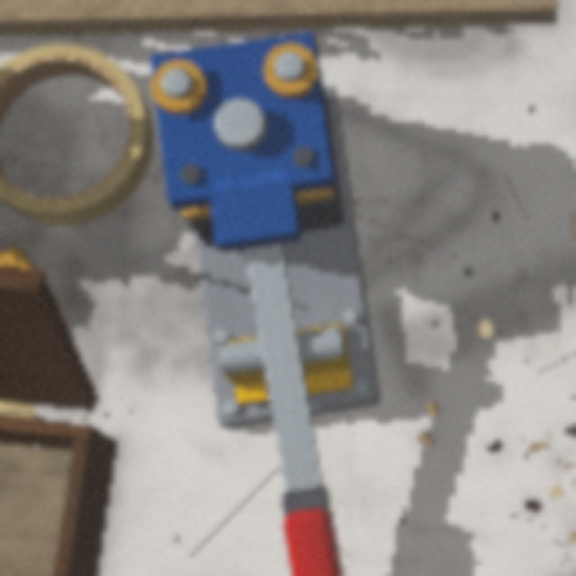

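The side view shows the bar resting over the fulcrum (handle at about (375,322)) with the plate raised and the gripper clear at (430,230). The top view shows the same. Handing in.

```bash
python3 -c "
from bench import arm
print(arm.sign_off())"
```

```text
the job is handed in; nothing more can be done
None
```

The plate is up about 9 mm, more than the 6 mm asked, and stayed there after I let go of the bar. I gripped the bar by its red handle, slid its tip about 16 mm under the lip over the fulcrum, and levered it to 19° tip-up. Then I opened the gripper, backed it off and handed the job in at about 11 s.

- **Plate height:** the top camera put the plate's upper face at 0.0933 m before, 0.1026 m after levering, and 0.1025 m once the gripper had backed away.
- **Forces:** the wrist readings I took were never above about 16 N.
- **Bar:** it rests on the fulcrum with its tip under the lip, and nothing fell. The gripper did not touch the plate.
- **Not seen directly:** the box lid hid the tip from the side camera. Contact under the lip is inferred from the top-view depth and from the plate rising.
- **Disagreement:** partway up, at 13°, the plate was at 3.2 mm where my geometry gave 3.9 mm. The final lift was likewise about 1 mm under the predicted 10.4 mm.

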